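Lock the bobbin winder and take off its cap

TASK

Take the red-handled lock pin from its wooden rest and push it fully home, upright, through the hole in the winder's aluminium tongue, so that the spindle cannot turn. Then, leaving the pin in, take hold of the yellow cap, find out by trying which way it loosens (it may be left- or right-handed), turn it free and lift it straight up off the spindle. Finish while still holding the cap upright in the gripper, still, about 10 cm above where it sat, and leave the jar, the darning mushroom and the blue bobbin alone.

Things in the scene. Friction and masses are not known exactly. Their poses are not given: they have to be found in the camera images.
- winder: Winder's fixed green base block, 220 x 190 x 45 mm, origin at the centre of its underside, on the vertical spindle axis. A 12 mm hole, 38 mm deep, in its top, 80 mm from the axis along its own -x, lies right below the tongue's hole while the spindle stands at 0. A grey motor cover (look only), 35 mm high, stands on its +x, +y corner.
- spindle (a joint): Angle of the winder's spindle (rad, counter-clockwise from above positive), 0 at the start. It turns very easily; unpinned it just goes round with the cap. It carries the aluminium tongue, a blue-and-white bobbin (76 mm diameter, 20 mm high, on the tongue) and the steel neck under the cap.
- flange_hole (a point): Centre of the upper mouth of the 11 mm hole through the spindle's aluminium tongue (10 mm thick, 44 mm wide, top 57 mm above the table, 20 mm below the bobbin's top). The hole is 80 mm from the spindle axis on the base's -x side. z is up; x points from this hole to the spindle axis.
- seat (a point): Point on the spindle axis at the top of the bobbin (77 mm above the table), where the cap's lower rim sits. The steel neck reaches 25 mm above it, inside the cap. z is up, axes turn with the spindle.
- cap: Yellow quarter-turn cap, 130-210 g; origin at the centre of its lower rim, z up. Hollow skirt 58 mm diameter, 30 mm high; above it a round ribbed knob, 40 mm diameter, 30 to 70 mm above the origin. The right way it turns under 0.15 N m and lifts freely 50 to 120 degrees from its start (turn 60); the wrong way it stops firmly within 25 degrees. The hand differs per start, unseen. Grip 40 N.
- cap_knob (a point): Point on the cap's axis, 56 mm above its lower rim, at a good height for the TCP to grip the knob.
- pin: Lock pin, 100 mm long, 80-130 g, upright in its rest; origin at the centre of its lower tip, z up along it. Steel shank 8 mm diameter, 36 mm long, last 4 mm tapered; collar 20 mm diameter, 36 to 40 mm up; red handle 16 mm diameter, 40 to 100 mm up (grip 75 mm up). Fully home, its collar rests on the tongue, the tip 36 mm below the tongue's top.
- pin_tip (a point): Centre of the lock pin's lower tip (same as the pin's origin).
- pin_rest: Wooden block 60 x 60 x 45 mm, fixed to the table, origin at the centre of its underside, with an 11 mm hole in its top where the pin stands (its collar on the block).
- button_jar: Bystander: closed glass jar, 60 mm diameter, 85 mm high, origin at the centre of its underside.
- darning_mushroom: Bystander: light wooden darning mushroom standing on its 60 mm head, 68 mm at its widest, 78 mm high, origin at the centre of its underside.
- empty_bobbin: Bystander: blue plastic bobbin, 52 mm diameter, 60 mm high, standing on end, origin at the centre of its underside.
Things that resemble listed ones, but are neither listed nor needed, are in the scene too. What is shaped like the pin but black or green is not meant.

How it is judged:
By the outcome, as a careful person would: the job done as asked, in the order asked, and still so for the second after the job is handed in, while the arm keeps its last pose, push and grip.
It also fails if it takes over 51 s, if anything falls off the work surface, if the arm or the gripper's body presses on something with over 40 N, if the wrist force passes 120 N, or if a joint passes its speed limit or range.

ROBOT

A 6-joint arm with a two-finger parallel gripper is mounted at the origin on the work surface. World frame = base frame: x ahead of the robot, y to its left, z up, the work surface at z = 0. Lengths are in m, angles in rad, forces in N, time in s.
With the tool pointing down it reaches from about 0.35 to 0.775 m from the base axis. Payload 5.5 kg.
Tool frame: the origin (TCP) lies between the finger pads, 19 mm behind the fingertips; this is the grasp point; z points along the fingers, y is the line along which they close (so a half turn about z gives the same grasp; the last joint's range is limited). The gripper opens to 85 mm and grips with 20 to 120 N. Pads are 22 mm wide; open, the fingers measure 114 mm over their backs; the gripper's body (76 mm by 85 mm) begins 54 mm behind the grasp point. The pads swing forward as they close: fully open they stand 13 mm farther back than shut.
Start: joints at [1.05, 0.313, 0.046, 1.304, 0, 1.431], TCP at [0.214, 0.534, 0.25] pointing down, gripper open.
Joint ranges: [-2.76, 2.76], [-0.86, 1.69], [-1.03, 1.26], [-2.2, 2.34], [-1.47, 1.5], [-3.14, 3.14]. Speed limits (rad/s): [2.57, 2.57, 3.14, 3.14, 3.14, 3.14].

INTERFACE

Orientations are given as a rotation vector (axis times angle).
In Python, from cell import ctrl gives the robot as it stands.
- The arm moves only by the tool carry_out, never from a script. Its argument "targets" is one flat list of numbers, 7 for each row, row after row: the turn, a rotation vector about the tool's x, y, z in units of 8 degrees (1.0 is 8 degrees), then the shift along the tool's x, y, z in units of 40 mm (1.0 is 40 mm), then the closure, from 0 (fully open) to 1 (shut). A call has exactly 5 rows; each row is the pose to reach, as a shift and turn from the pose commanded when the call began, along the tool's axes at that moment; what a row does not reach only later rows make up. A row lasts 1/8 s, in which the tool goes at most 62.5 mm and 10.7 degrees, less where a joint would pass 70% of its speed; a pose out of reach is approached as far as the arm can. A call with a gripper value outside its range is refused whole. The fingers move at their own pace and stop on an object; "grip_force" is the grip in N (left out, the last holds). Time passes only in rows, so rows that repeat a pose let the fingers close, or fill a call up. It gives the time, the measured TCP pose, the force, the opening and the grip force at its end, in the units of the state.
- ctrl.observe(): the state, without advancing time (a new reading comes with each control period).
- ctrl.grab_frame(name): name is "side" or "top" or "wrist"; returns (picture, depth): 420x560x3 uint8, red, green, blue; 420x560 float32, m along the optical axis (not along the pixel's ray), 0 where there is no reading.
- ctrl.camera_model(name): a dict with "K" (3x3 intrinsics, pixels), "xyz" and "rotation" of the camera in the world; the wrist camera has in their place "tool_from_camera" (4x4, takes a point from camera to tool coordinates, whose origin is the TCP and whose axes are the flange's). Camera axes: x right, y down, z forward; pixel columns grow to the right and rows downward; lengths in m; the calibration is good to about 2 mm. A picture is of the moment at which its call begins: read the wrist's pose just before it. camera_model takes no time and is no camera call.
- ctrl.finish_job(): hands the job in; it is judged then, once.
The state is a dict: "time_s": time; "qpos": joint angles; "joint_vel": joint speeds; "tau": joint torques, N m; "ee_pos": TCP position; "orientation": TCP orientation; "force": force on the tool from outside, world axes, zero at the start; "ft_torque": the same for the moment, N m; "grip_width": finger opening in m; "grasp_force": force on a finger pad.
Only numpy, scipy, OpenCV 4.12 (cv2) and the standard library are available. Lean on these libraries where they do the work, as an engineer would, in place of code of your own. Each camera call takes 0.05 s, during which the arm holds its last target. There are 200 camera calls.

## Working session

There is one attempt and no reset: what is moved stays moved. The work goes in short steps, Python scripts to look and compute and a tool call to move; the robot and the scene stay as the last step left them, time stands still between calls to the robot, and variables do not carry over. Pictures are saved under pics/ and viewed, at most 10 in all, crops included, and the job is handed in when it is done.

Besides the shell and the picture viewer there is one more tool, called as name(argument=value, ...), one argument or row to a line, values as JSON. carry_out: Moves the arm, as the interface text tells. Its arguments: {"type":"object","properties":{"targets":{"type":"array"},"grip_force":{"type":"number"}},"required":["targets"]}

```bash
mkdir -p pics; ls; cat > h.py <<'E'
import numpy as np,cv2
from cell import ctrl
from scipy.spatial.transform import Rotation as R
def cam(name):
    m=ctrl.camera_model(name);K=np.array(m["K"])
    if name=="wrist":
        s=ctrl.observe();T=np.eye(4);T[:3,:3]=R.from_rotvec(s["orientation"]).as_matrix();T[:3,3]=s["ee_pos"]
        return K,T@np.array(m["tool_from_camera"])
    T=np.eye(4);r=np.array(m["rotation"]);T[:3,:3]=r if r.shape==(3,3) else R.from_rotvec(r).as_matrix();T[:3,3]=m["xyz"];return K,T
def grab(name):
    K,T=cam(name);p,d=ctrl.grab_frame(name);return p,d,K,T
def plane(uv,z,K,T):
    r=T[:3,:3]@np.linalg.inv(K)@np.array([uv[0],uv[1],1.]);return T[:3,3]+r*(z-T[2,3])/r[2]
def cloud(d,K,T):
    v,u=np.indices(d.shape);c=np.stack([(u-K[0,2])*d/K[0,0],(v-K[1,2])*d/K[1,1],d],-1);return c@T[:3,:3].T+T[:3,3]
E
python3 - <<'E'
from h import *
print(ctrl.camera_model("top"));print(ctrl.camera_model("side"));print(ctrl.camera_model("wrist"))
for n in("top","side"):
    p,d,K,T=grab(n);np.savez(n,p=p,d=d,K=K,T=T);cv2.imwrite(f"pics/{n}.png",p[...,::-1])
print(ctrl.observe())
E
```

```text
pics
{'K': array([[445.77841078,   0.        , 289.08149554],
       [  0.        , 445.77841078, 217.34828659],
       [  0.        ,   0.        ,   1.        ]]), 'xyz': array([0.33263809, 0.04231203, 1.23775543]), 'rotation': array([-2.1392493 ,  2.11395928, -0.1852513 ])}
{'K': array([[478.87006166,   0.        , 278.24771867],
       [  0.        , 478.87006166, 210.37391783],
       [  0.        ,   0.        ,   1.        ]]), 'xyz': array([ 0.27095181, -0.63643241,  0.96437714]), 'rotation': array([-2.40108912,  0.4653401 , -0.15455445])}
{'K': array([[356.75475348,   0.        , 281.90731859],
       [  0.        , 356.75475348, 211.58198564],
       [  0.        ,   0.        ,   1.        ]]), 'tool_from_camera': array([[-2.19485815e-04, -9.55040079e-01, -2.96476642e-01,
         7.48665571e-02],
       [ 9.99999775e-01, -2.15894037e-05, -6.70767916e-04,
        -3.26317576e-04],
       [ 6.34209490e-04, -2.96476722e-01,  9.55039869e-01,
        -1.24280977e-01],
       [ 0.00000000e+00,  0.00000000e+00,  0.00000000e+00,
         1.00000000e+00]])}
{'time_s': 0.1, 'qpos': array([ 1.05037609e+00,  3.13971261e-01,  4.50745738e-02,  1.30357234e+00,
       -3.23792495e-05,  1.43121797e+00]), 'joint_vel': array([-6.61518629e-05, -2.23552995e-03,  3.05728281e-03,  1.67849683e-03,
        1.68094509e-03,  3.49878205e-04]), 'tau': array([ 1.60600812e-03, -4.81727457e+01,  2.99242204e+01,  1.27404579e-02,
       -1.63187647e-04, -1.95212857e-05]), 'ee_pos': array([0.21352265, 0.5334301 , 0.24916448]), 'orientation': array([-5.94519278e-01, -3.08430414e+00,  2.50177777e-03]), 'force': array([-0.17486171, -0.2377786 ,  0.27929552]), 'ft_torque': array([-0.02944876, -0.03439931, -0.03408491]), 'grasp_force': 0.0, 'grip_width': 0.08574837175759918}
```

View pics/top.png

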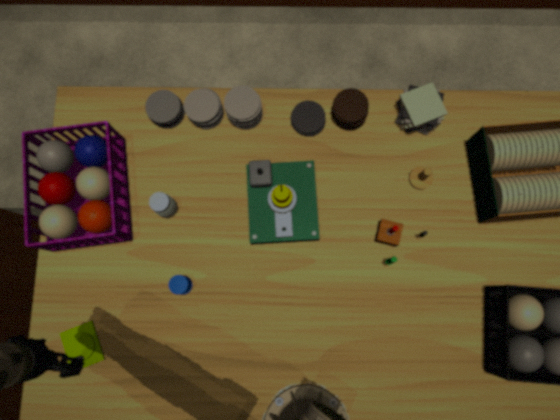

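View pics/side.png

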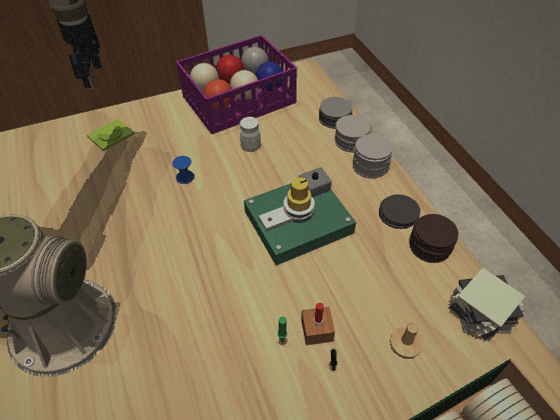

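The top view shows the winder at about (283,203), with the cap at (282,197) and the tongue hole at (284,229). The red pin is in its rest at (392,230), the black and green decoys are at (422,234) and (391,261), and the mushroom is at (421,178). The side view agrees: cap (299,195), pin (319,315), hole about (269,219).

```bash
cat > m.py <<'E'
from h import *
D={n:np.load(n+".npz") for n in("top","side")}
def ctr(n,lo,hi,box):
    D_=D[n];x0,y0,x1,y1=box;m=np.zeros(D_['p'].shape[:2],np.uint8)
    hsv=cv2.cvtColor(D_['p'],cv2.COLOR_RGB2HSV);m[y0:y1,x0:x1]=cv2.inRange(hsv,lo,hi)[y0:y1,x0:x1];return m
for n,boxes in (("top",dict(pin=(375,215,410,250),cap=(262,178,302,215),base=(240,155,325,250),rest=(370,212,410,250))),("side",dict(pin=(308,295,330,335),cap=(280,172,318,216),base=(240,170,360,265),rest=(295,300,340,350)))):
    d=D[n];P=cloud(d['d'],d['K'],d['T'])
    for k,lo,hi in(("pin",(0,170,80),(5,255,255)),("cap",(20,150,60),(32,255,255)),("base",(60,80,20),(90,255,255)),("rest",(3,120,40),(14,255,255))):
        m=ctr(n,lo,hi,boxes[k])>0
        q=P[m];v,u=np.nonzero(m)
        print(n,k,m.sum(),"uv",u.mean().round(1),v.mean().round(1),u.min(),u.max(),v.min(),v.max())
        if len(q):
            zt=np.percentile(q[:,2],97);t=q[(q[:,2]>zt-.004)&(q[:,2]<zt+.006)]
            print("  z",np.percentile(q[:,2],[3,50,97]).round(3),"top mid",t.mean(0).round(4),(t.max(0)/2+t.min(0)/2).round(4),(t.max(0)-t.min(0)).round(3))
            if k=="base":
                c,(w,h),a=cv2.minAreaRect((q[np.abs(q[:,2]-.045)<.005][:,:2]*1000).astype(np.float32));print("  rect",c,w,h,a)
# tongue hole
for n,b in(("top",(276,218,293,240)),("side",(258,208,282,230))):
    d=D[n];g=cv2.cvtColor(d['p'],cv2.COLOR_RGB2GRAY);print(g[b[1]:b[3],b[0]:b[2]])
big=np.hstack([cv2.resize(D["top"]['p'][150:250,240:340],(400,400)),cv2.resize(D["top"]['p'][190:290,350:450],(400,400))])
cv2.imwrite("pics/crop1.png",big[...,::-1])
E
python3 m.py
```

```text
top pin 19 uv 394.8 228.0 392 397 226 230
  z [0.103 0.109 0.112] top mid [ 0.5105 -0.2234  0.1099] [ 0.5107 -0.2229  0.1096] [0.011 0.01  0.004]
top cap 355 uv 281.5 195.9 272 291 185 207
  z [0.104 0.145 0.151] top mid [0.5932 0.0682 0.1484] [0.5926 0.0677 0.1496] [0.037 0.038 0.006]
top base 3407 uv 284.8 203.7 248 317 162 242
  z [0.041 0.045 0.05 ] top mid [0.5821 0.0569 0.048 ] [0.5919 0.068  0.0511] [0.223 0.191 0.01 ]
  rect (591.9517822265625, 68.59435272216797) 218.66717529296875 183.1724853515625 4.183152675628662
top rest 272 uv 389.7 231.6 376 401 220 245
  z [0.032 0.047 0.11 ] top mid [ 0.5114 -0.2254  0.1095] [ 0.512  -0.2248  0.1108] [0.013 0.013 0.007]
side pin 37 uv 319.4 305.8 316 322 303 309
  z [0.106 0.109 0.112] top mid [ 0.5127 -0.2244  0.1095] [ 0.5127 -0.2251  0.1101] [0.013 0.014 0.004]
side cap 332 uv 298.7 193.9 288 310 178 210
  z [0.085 0.109 0.149] top mid [0.5929 0.0681 0.1472] [0.5925 0.0687 0.1484] [0.036 0.036 0.006]
side base 3495 uv 299.2 222.4 244 354 184 264
  z [0.013 0.045 0.048] top mid [0.5835 0.0449 0.0459] [0.5931 0.0647 0.0476] [0.228 0
[... 3348 characters left out ...]
89  94  74  79 139 185 180 180 177 179 177 178 179 176 180 183 180
  178 169 145 108  67  70]
 [ 93  90  91  89  70  93 165 182 181 178 178 178 178 180 182 179 180 164
  112  69  71  75  77  72]
 [ 77  98  90  88  81  80 138 178 179 180 183 179 180 176 165 118 112  72
   75  74  72  77  64  66]
 [ 54  91  92  90  89  86  77 139 185 182 180 178 165 108  68  73  72  72
   74  57  69  75  90  90]
 [ 40  73  94  91  90  86  58 107 182 167 123 113  65  76  74  73  72  54
   61  89  81  86  87  87]
 [ 32  46  68  92  93  91  86  67  92  68  70  73  74  72  63  63  66  85
   96  93  93  89  87  89]
 [ 31  25  57  94  89  95  86  60  74  78  75  78  61  61  88  94  91  91
   87  85  85  88  89  86]]
```

View pics/crop1.png

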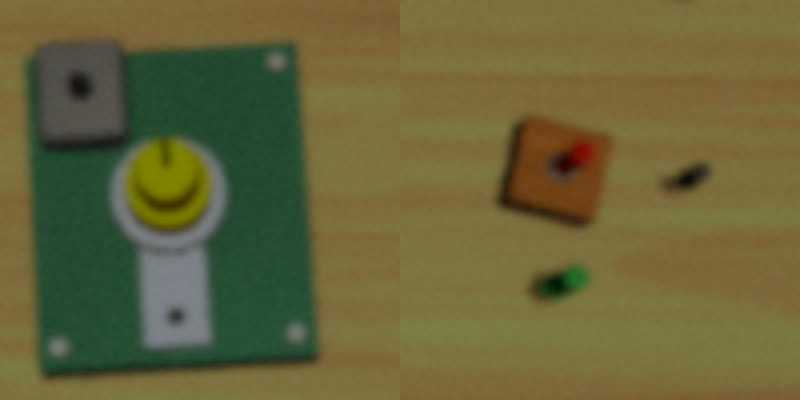

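The crop shows the tongue hole at top-view pixel (284,229). The cap has a dark index mark, and the red pin stands upright in its block. Next I compute the hole position and the first move.

```bash
cat >> h.py <<'E'
def delta(pos,yaw):
    "yaw: direction (rad) of tool y in world, tool straight down; prints units"
    s=ctrl.observe();Rc=R.from_rotvec(s["orientation"])
    y=np.array([np.cos(yaw),np.sin(yaw),0]);z=np.array([0,0,-1.]);x=np.cross(y,z)
    Rt=R.from_matrix(np.stack([x,y,z],1))
    print("t",round(s["time_s"],2),"pos",s["ee_pos"].round(4),"turn",(np.degrees((Rc.inv()*Rt).as_rotvec())/8).round(3),"shift",(Rc.inv().apply(np.array(pos)-s["ee_pos"])/.04).round(3),"q",s["qpos"].round(2),"F",s["force"].round(1),"w",round(s["grip_width"],4))
E
python3 - <<'E'
from h import *
D={n:np.load(n+".npz") for n in("top","side")}
for n,b in(("top",(280,225,288,233)),("side",(266,216,273,223))):
    d=D[n];g=cv2.cvtColor(d['p'],cv2.COLOR_RGB2GRAY).astype(float)
    s=g[b[1]:b[3],b[0]:b[2]];w=np.clip((128 if n=="top" else 178)-s,0,None)
    v,u=np.indices(s.shape);c=((u*w).sum()/w.sum()+b[0],(v*w).sum()/w.sum()+b[1])
    h=plane(c,.057,d['K'],d['T']);r=np.array([.5927,.0682])-h[:2];print(n,c,h,np.hypot(*r),np.degrees(np.arctan2(r[1],r[0])))
    P=cloud(d['d'],d['K'],d['T']);hsv=cv2.cvtColor(d['p'],cv2.COLOR_RGB2HSV)
    for k,pt in dict(black=(425,233) if n=="top" else (333,353),green=(393,259) if n=="top" else (283,321)).items():print(k,P[pt[1],pt[0]].round(3))
delta([.45,-.20,.25],np.pi/2+.07);delta([.511,-.2245,.2],np.pi/2+.07)
E
```

```text
top (np.float64(283.56390977443607), np.float64(228.60902255639098)) [0.51385149 0.06269071 0.057     ] 0.0790407448542905 3.9968685554347676
black [ 0.504 -0.311  0.072]
green [ 0.432 -0.218  0.101]
side (np.float64(269.38081395348837), np.float64(218.8924418604651)) [0.51460274 0.06318407 0.057     ] 0.07825817673813562 3.6748750195938604
black [ 0.505 -0.31   0.072]
green [ 0.435 -0.223  0.1  ]
t 0.1 pos [0.2135 0.5334 0.2492] turn [-0.011 -0.004 -3.229] shift [-1.2304e+01 -1.4825e+01  1.0000e-03] q [ 1.05  0.31  0.05  1.3  -0.    1.43] F [-0.2 -0.2  0.3] w 0.0857
t 0.1 pos [0.2135 0.5334 0.2492] turn [-0.011 -0.004 -3.229] shift [-13.947 -14.824   1.251] q [ 1.05  0.31  0.05  1.3  -0.    1.43] F [-0.2 -0.2  0.3] w 0.0857
```

carry_out(
  targets=[0, 0, -1, -13.95, -14.82, 1.2, 0, 0, 0, -2, -13.95, -14.82, 1.2, 0, 0, 0, -3.23, -13.95, -14.82, 1.2, 0, 0, 0, -3.23, -13.95, -14.82, 1.2, 0, 0, 0, -3.23, -13.95, -14.82, 1.2, 0],
)

```text
time_s: 0.72
ee_pos: [0.3268, 0.2454, 0.2316]
orientation: [-0.112, 3.139, -0.0]
force: [1.6, 0.5, -0.3]
grip_width: 0.0852
grasp_force: 0.0
```

```bash
python3 -c "
from h import *
delta([.511,-.2245,.2],np.pi/2+.07)"
```

```text
t 0.72 pos [0.3268 0.2454 0.2316] turn [-0.     0.002  0.007] shift [ -3.761 -12.045   0.791] q [ 0.45 -0.   -0.38  1.2  -0.    0.38] F [ 1.6  0.5 -0.3] w 0.0852
```

carry_out(
  targets=[0, 0, 0, -3.76, -12.05, 0.79, 0, 0, 0, 0, -3.76, -12.05, 0.79, 0, 0, 0, 0, -3.76, -12.05, 0.79, 0, 0, 0, 0, -3.76, -12.05, 0.79, 0, 0, 0, 0, -3.76, -12.05, 0.79, 0],
)

```text
time_s: 1.35
ee_pos: [0.4404, -0.0453, 0.2122]
orientation: [-0.11, 3.139, 0.0]
force: [0.3, 0.2, -0.3]
grip_width: 0.0855
grasp_force: 0.0
```

```bash
python3 -c "
from h import *
delta([.511,-.2245,.2],np.pi/2+.07)"
```

```text
t 1.35 pos [ 0.4404 -0.0453  0.2122] turn [ 0.002  0.002 -0.002] shift [-1.449 -4.592  0.303] q [-0.28  0.07 -0.34  1.15  0.   -0.35] F [ 0.3  0.2 -0.3] w 0.0855
```

carry_out(
  targets=[0, 0, 0, -1.45, -4.59, 0.3, 0, 0, 0, 0, -1.45, -4.59, 0.3, 0, 0, 0, 0, -1.45, -4.59, 0.3, 0, 0, 0, 0, -1.45, -4.59, 0.3, 0, 0, 0, 0, -1.45, -4.59, 0.3, 0],
)

```text
time_s: 1.98
ee_pos: [0.5103, -0.2223, 0.1995]
orientation: [0.109, -3.138, -0.002]
force: [-0.5, 0.3, 0.4]
grip_width: 0.0855
grasp_force: 0.0
```

```bash
python3 - <<'E'
from h import *
p,d,K,T=grab("wrist");np.savez("w1",p=p,d=d,K=K,T=T);cv2.imwrite("pics/w1.png",p[...,::-1])
hsv=cv2.cvtColor(p,cv2.COLOR_RGB2HSV);m=cv2.inRange(hsv,(0,170,60),(5,255,255))|cv2.inRange(hsv,(175,170,60),(180,255,255))
P=cloud(d,K,T);q=P[(m>0)&(d>0)];print(len(q))
t=q[(q[:,2]>.105)&(q[:,2]<.115)];print(t.mean(0),(t.max(0)+t.min(0))/2,t.max(0)-t.min(0))
n,l,st,c=cv2.connectedComponentsWithStats(m);print(st[1:][st[1:,4]>50],c[1:][st[1:,4]>50])
delta([.511,-.2245,.085],np.pi/2+.07)
E
```

```text
794
[ 0.51304895 -0.22415469  0.10908554] [ 0.51386685 -0.22396078  0.1080952 ] [0.01508033 0.01442599 0.00615508]
[[269 197  23  44 801]] [[279.96754057 219.39325843]]
t 2.02 pos [ 0.5102 -0.2215  0.1999] turn [ 0.01  -0.01   0.002] shift [-0.02  -0.082  2.872] q [-0.55  0.3  -0.1   1.18  0.   -0.62] F [ 0.7  0.1 -0.2] w 0.0853
```

View pics/w1.png

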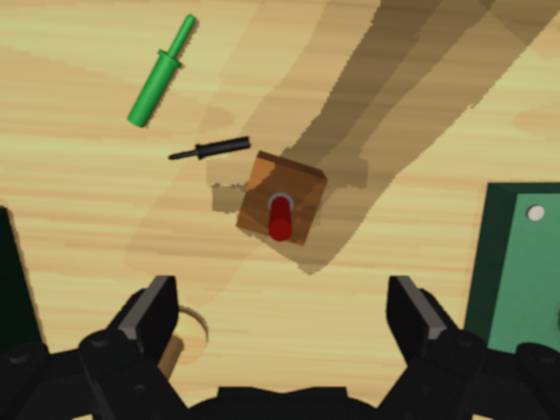

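The wrist view shows the red pin upright in its block at (280,220), between the open fingers. The decoys lie flat up and to the left of it, and the mushroom at (185,335) is clear. I descend.

carry_out(
  targets=[0, 0, 0, -0.07, -0.07, 1, 0, 0, 0, 0, -0.07, -0.07, 1.8, 0, 0, 0, 0, -0.07, -0.07, 2.5, 0, 0, 0, 0, -0.07, -0.07, 2.87, 0, 0, 0, 0, -0.07, -0.07, 2.87, 0],
)

```text
time_s: 2.65
ee_pos: [0.5132, -0.2235, 0.0852]
orientation: [0.112, -3.138, -0.002]
force: [1.6, 0.5, -0.1]
grip_width: 0.0853
grasp_force: 0.0
```

```bash
python3 -c "
from h import *
delta([.5125,-.2242,.085],np.pi/2+.07)"
```

```text
t 2.65 pos [ 0.5132 -0.2235  0.0852] turn [ 0.009 -0.01   0.011] shift [ 0.019 -0.016  0.004] q [-0.55  0.39 -0.27  0.92  0.   -0.63] F [ 1.6  0.5 -0.1] w 0.0853
```

Well placed, so I close.

carry_out(
  targets=[0, 0, 0, 0, 0, 0, 1, 0, 0, 0, 0, 0, 0, 1, 0, 0, 0, 0, 0, 0, 1, 0, 0, 0, 0, 0, 0, 1, 0, 0, 0, 0, 0, 0, 1],
  grip_force=40,
)

```text
time_s: 3.28
ee_pos: [0.514, -0.225, 0.0858]
orientation: [-0.11, 3.139, 0.0]
force: [-1.1, -0.0, 2.5]
grip_width: 0.0147
grasp_force: 39.1
```

carry_out(
  targets=[0, 0, 0, 0, 0, 0, 1, 0, 0, 0, 0, 0, -0.3, 1, 0, 0, 0, 0, 0, -1, 1, 0, 0, 0, 0, 0, -1.7, 1, 0, 0, 0, 0, 0, -1.8, 1],
)

```text
time_s: 3.9
ee_pos: [0.5152, -0.2258, 0.1599]
orientation: [-0.11, 3.136, -0.004]
force: [0.7, 0.1, -1.3]
grip_width: 0.0146
grasp_force: 39.1
```

```bash
python3 -c "
from h import *
delta([.5135,.0630,.175],np.pi/2+.07);print(ctrl.observe()['grasp_force'])"
```

```text
t 3.9 pos [ 0.5152 -0.2258  0.1599] turn [-0.018  0.025  0.001] shift [-0.466  7.203 -0.393] q [-0.56  0.33 -0.16  1.08  0.   -0.63] F [ 0.7  0.1 -1.3] w 0.0146
39.068482518196106
```

carry_out(
  targets=[0, 0, 0, -0.47, 7.2, -0.4, 1, 0, 0, 0, -0.47, 7.2, -0.4, 1, 0, 0, 0, -0.47, 7.2, -0.4, 1, 0, 0, 0, -0.47, 7.2, -0.4, 1, 0, 0, 0, -0.47, 7.2, -0.4, 1],
)

```text
time_s: 4.53
ee_pos: [0.5114, 0.0663, 0.1728]
orientation: [0.113, -3.138, -0.001]
force: [0.8, -1.6, -0.9]
grip_width: 0.0149
grasp_force: 39.4
```

carry_out(
  targets=[0, 0, 0, 0, 0, 0, 1, 0, 0, 0, 0, 0, 0, 1, 0, 0, 0, 0, 0, 0, 1, 0, 0, 0, 0, 0, 0, 1, 0, 0, 0, 0, 0, 0, 1],
)

```text
time_s: 5.15
ee_pos: [0.5125, 0.0629, 0.1735]
orientation: [0.108, -3.14, -0.0]
force: [-0.4, -0.1, 0.1]
grip_width: 0.0149
grasp_force: 39.4
```

```bash
python3 - <<'E'
from h import *
for n in("wrist","side"):
    p,d,K,T=grab(n);np.savez(n+"2",p=p,d=d,K=K,T=T)
    if n=="wrist":a=p
    else: b=cv2.resize(p[130:260,200:340],None,fx=2.8,fy=2.8)
b=cv2.resize(b,(240,223));a[-223:,:240]=b if 0 else a[-223:,:240]
cv2.imwrite("pics/w2.png",a[...,::-1])
delta([.5135,.0630,.130],np.pi/2+.07)
E
```

```text
t 5.25 pos [0.5125 0.0632 0.1735] turn [ 0.     0.    -0.005] shift [-0.025 -0.007  1.088] q [-0.03  0.24 -0.25  1.09  0.   -0.1 ] F [ 0.3 -0.  -1.8] w 0.0148
```

View pics/w2.png

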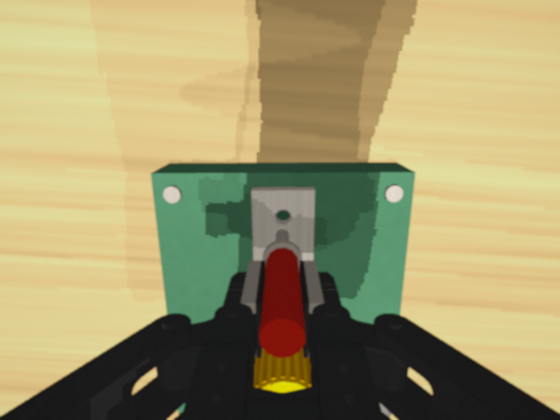

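The wrist view shows the hole at (283,215), with the pin shank tip at about (282,233) just above it and the pin aligned with the tool. I check both numerically.

```bash
python3 - <<'E'
from h import *
w=np.load("wrist2.npz");K,T,p=w['K'],w['T'],w['p']
g=cv2.cvtColor(p,cv2.COLOR_RGB2GRAY).astype(float)
s=g[206:224,272:294];print(s.astype(int)[::2,::2])
m=s<np.median(s)*.75;v,u=np.nonzero(m);c=(u.mean()+272,v.mean()+206);print(c,m.sum(),plane(c,.057,K,T))
tc=np.array(ctrl.camera_model("wrist")["tool_from_camera"]);ci=np.linalg.inv(tc)
def proj(x):
    q=(ci@np.append(x,1))[:3];q=K@q;return (q[:2]/q[2]).round(1)
print("tip",proj([0,0,.0755]),"shank edges",proj([.004,0,.0755]),proj([0,.004,.0755]),"collar",proj([0,0,.0375]),"top",proj([0,0,-.0245]))
print(g[222:250:2,270:296].astype(int))
P=cloud(w['d'],K,T);hs=cv2.cvtColor(p,cv2.COLOR_RGB2HSV);r=cv2.inRange(hs,(0,170,40),(6,255,255))>0;v,u=np.nonzero(r);print("red",u.min(),u.max(),v.min(),v.max(),[ (a,u[v==a].mean().round(1)) for a in range(255,350,15)],np.percentile(P[r][:,2],98))
E
```

```text
[[154 154 152 152 153 155 154 150 153 154 152]
 [154 154 153 152 150 150 149 148 153 153 152]
 [148 154 150 130 107  95  95 109 141 153 153]
 [146 148 128  83  57  52  52  57  96 139 152]
 [134 127  89  52  51  51  51  51  58 113 147]
 [132 124  87  53  52  52  52  51  59 104 139]
 [132 126 102  77  57  53  53  62  83 109 127]
 [133 130 115 103  94  87  87  98 105 120 128]
 [132 132 124 113 107 106 107 110 123 133 131]]
(np.float64(282.55855855855856), np.float64(215.32432432432432)) 111 [0.51488426 0.06273722 0.057     ]
tip [283.3 232.6] shank edges [283.3 226.3] [290.  232.6] collar [283.5 259.6] top [284.3 339.6]
[[131 131 132 134 132 129 124 119 113 109 107 107 106 107 107 108 110 115
  123 130 133 131 131 131 132 131]
 [131 131 133 134 133 133 130 129 125 123 122 120 119 119 121 122 124 128
  132 135 134 133 131 131 132 131]
 [132 132 133 134 134 133 132 131 132 131 132 133 133 133 132 131 130 130
  133 134 133 133 132 131 131 131]
 [131 131 133 133 134 133 132 132 131 129 128 128 128 128 130 130 130 131
  133 133 133 132 131 132 132 131]
 [132 131 132 133 134 132 129 120 111 1
[... 573 characters left out ...]
91  92
  100 114 126 130 130 131 131 131]
 [126 119 112 105  99  95  94  95  97  98 100 101 103 102 101  99  98  97
   95  95  99 106 113 121 127 129]
 [101  96  98 101 106 108 110 111 112 114 115 117 117 116 115 115 114 112
  110 107 104 102 102 101 104 111]
 [103 108 112 114 115 115 115 112 113 113 113 113 112 111 110 112 114 114
  114 114 114 115 114 110 103  99]
 [112 114 114 113 109 102  92  85  81  77  74  73  68  68  66  72  81  88
   99 105 109 112 113 114 114 110]]
red 258 305 249 356 [(255, np.float64(282.0)), (270, np.float64(281.5)), (285, np.float64(282.0)), (300, np.float64(282.5)), (315, np.float64(282.0)), (330, np.float64(281.5)), (345, np.float64(281.5))] 0.1978748451873126
```

carry_out(
  targets=[0, 0, 0, -0.042, 0, 0.2, 1, 0, 0, 0, -0.042, 0, 0.5, 1, 0, 0, 0, -0.042, 0, 0.8, 1, 0, 0, 0, -0.042, 0, 0.9, 1, 0, 0, 0, -0.042, 0, 0.9, 1],
)

```text
time_s: 5.88
ee_pos: [0.5137, 0.0639, 0.137]
orientation: [0.11, -3.139, -0.0]
force: [-0.8, 0.2, -0.2]
grip_width: 0.0149
grasp_force: 39.4
```

```bash
python3 - <<'E'
from h import *
delta([.5145,.0630,.0975],np.pi/2+.07)
p,d,K,T=grab("wrist");b=p[190:290,230:330]
p2,_,_,_=grab("side");c=p2[150:250,230:330]
cv2.imwrite("pics/w3.png",np.hstack([cv2.resize(b,(400,400)),cv2.resize(c,(400,400))])[...,::-1])
E
```

```text
t 5.88 pos [0.5137 0.0639 0.137 ] turn [ 0.001 -0.008  0.003] shift [-0.019 -0.023  0.988] q [-0.03  0.27 -0.3   1.    0.   -0.1 ] F [-0.8  0.2 -0.2] w 0.0149
```

View pics/w3.png

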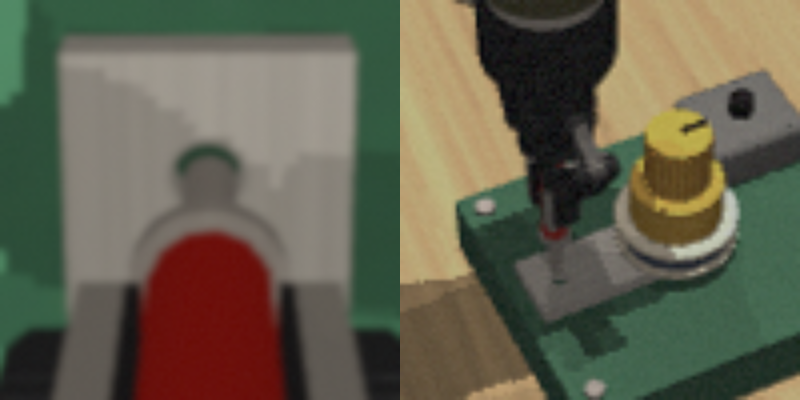

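Tip sits at the hole mouth, laterally centred ((208,170) in the left crop). I go on down gently.

carry_out(
  targets=[0, 0, 0, 0, 0, 0.15, 1, 0, 0, 0, 0, 0, 0.3, 1, 0, 0, 0, 0, 0, 0.4, 1, 0, 0, 0, 0, 0, 0.4, 1, 0, 0, 0, 0, 0, 0.4, 1],
)

```text
time_s: 6.6
ee_pos: [0.5142, 0.0638, 0.1216]
orientation: [-0.11, 3.14, 0.0]
force: [1.8, -1.0, -0.3]
grip_width: 0.015
grasp_force: 39.4
```

carry_out(
  targets=[0, 0, 0, 0, 0, 0.1, 1, 0, 0, 0, 0, 0, 0.2, 1, 0, 0, 0, 0, 0, 0.3, 1, 0, 0, 0, 0, 0, 0.4, 1, 0, 0, 0, 0, 0, 0.45, 1],
)

```text
time_s: 7.22
ee_pos: [0.5142, 0.0638, 0.1033]
orientation: [-0.11, 3.139, 0.0]
force: [1.2, -0.3, -0.3]
grip_width: 0.0151
grasp_force: 39.4
```

carry_out(
  targets=[0, 0, 0, 0, 0, 0.04, 1, 0, 0, 0, 0, 0, 0.08, 1, 0, 0, 0, 0, 0, 0.12, 1, 0, 0, 0, 0, 0, 0.15, 1, 0, 0, 0, 0, 0, 0.15, 1],
)

```text
time_s: 7.85
ee_pos: [0.5142, 0.0638, 0.0978]
orientation: [-0.11, 3.139, -0.0]
force: [0.8, -0.3, 1.3]
grip_width: 0.0148
grasp_force: 39.8
```

carry_out(
  targets=[0, 0, 0, 0, 0, 0.03, 1, 0, 0, 0, 0, 0, 0.05, 1, 0, 0, 0, 0, 0, 0.05, 1, 0, 0, 0, 0, 0, 0.05, 1, 0, 0, 0, 0, 0, 0.05, 1],
)

```text
time_s: 8.48
ee_pos: [0.5145, 0.0638, 0.0976]
orientation: [-0.11, 3.138, -0.0]
force: [-3.5, -0.1, 15.0]
grip_width: 0.0153
grasp_force: 41.0
```

carry_out(
  targets=[0, 0, 0, 0, 0, -0.04, 1, 0, 0, 0, 0, 0, -0.04, 0.3, 0, 0, 0, 0, 0, -0.04, 0, 0, 0, 0, 0, 0, -0.04, 0, 0, 0, 0, 0, 0, -0.04, 0],
)

```text
time_s: 9.1
ee_pos: [0.514, 0.0638, 0.0969]
orientation: [0.11, -3.139, -0.0]
force: [0.4, 0.7, -0.2]
grip_width: 0.0845
grasp_force: 0.0
```

carry_out(
  targets=[0, 0, 0, 0, 0, -0.3, 0, 0, 0, 0, 0, 0, -1, 0, 0, 0, 0, 0, 0, -2, 0, 0, 0, 0, 0, 0, -2.9, 0, 0, 0, 0, 0, 0, -2.9, 0],
)

```text
time_s: 9.72
ee_pos: [0.5163, 0.0638, 0.2172]
orientation: [-0.11, 3.132, -0.001]
force: [0.5, 0.6, -0.0]
grip_width: 0.0855
grasp_force: 0.0
```

```bash
python3 - <<'E'
from h import *
delta([.5930,.0685,.215],np.pi/2+.07)
p,d,K,T=grab("wrist")
P=cloud(d,K,T);hs=cv2.cvtColor(p,cv2.COLOR_RGB2HSV)
r=(cv2.inRange(hs,(0,170,40),(6,255,255))>0)&(d>0);q=P[r];print("pin top",np.percentile(q[:,2],[2,98]),q[q[:,2]>.115].mean(0))
r=(cv2.inRange(hs,(20,150,60),(32,255,255))>0)&(d>0);q=P[r];t=q[q[:,2]>.142];print("cap",np.percentile(q[:,2],98),(t.max(0)+t.min(0))/2,t.max(0)-t.min(0))
cv2.imwrite("pics/w4.png",p[...,::-1])
E
```

```text
t 9.72 pos [0.5163 0.0638 0.2172] turn [-0.005  0.051  0.002] shift [-1.922 -0.016  0.07 ] q [-0.03  0.21 -0.17  1.18  0.   -0.1 ] F [ 0.5  0.6 -0. ] w 0.0855
pin top [0.06933268 0.1222812 ] [0.5128242  0.06277965 0.12076111]
cap 0.14811533508126795 [0.59457059 0.06870442 0.14576332] [0.03919955 0.04021944 0.00750874]
```

View pics/w4.png

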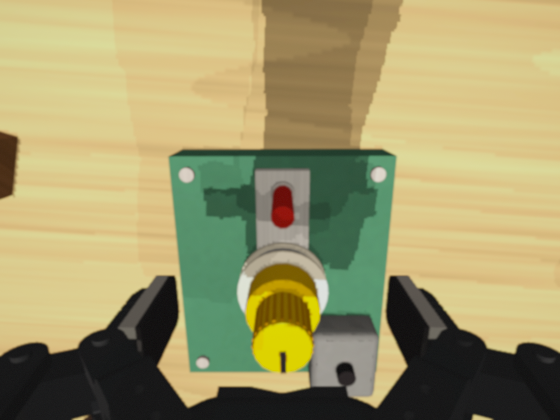

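The wrist view shows the pin seated (red at (283,208)) and undisturbed. The cap knob top is at (282,345), between the fingers. I move over it and descend.

carry_out(
  targets=[0, 0, 0, -1, 0, 0.05, 0, 0, 0, 0, -1.93, -0.01, 0.05, 0, 0, 0, 0, -1.93, -0.01, 0.05, 0, 0, 0, 0, -1.93, -0.01, 0.05, 0, 0, 0, 0, -1.93, -0.01, 0.05, 0],
)

```text
time_s: 10.4
ee_pos: [0.59, 0.0688, 0.2109]
orientation: [0.11, -3.138, -0.0]
force: [-0.9, 0.6, -0.5]
grip_width: 0.0852
grasp_force: 0.0
```

```bash
python3 - <<'E'
from h import *
delta([.5935,.0685,.133],np.pi/2+.07)
E
```

```text
t 10.4 pos [0.59   0.0688 0.2109] turn [ 0.002 -0.009  0.002] shift [-0.09  -0.015  1.948] q [-0.02  0.36  0.02  1.23  0.   -0.09] F [-0.9  0.6 -0.5] w 0.0852
```

carry_out(
  targets=[0, 0, 0, -0.07, -0.01, 0.7, 0, 0, 0, 0, -0.07, -0.01, 1.4, 0, 0, 0, 0, -0.07, -0.01, 1.93, 0, 0, 0, 0, -0.07, -0.01, 1.93, 0, 0, 0, 0, -0.07, -0.01, 1.93, 0],
)

```text
time_s: 11.02
ee_pos: [0.5941, 0.0686, 0.1351]
orientation: [-0.11, 3.138, -0.0]
force: [-0.1, -0.2, 0.6]
grip_width: 0.0855
grasp_force: 0.0
```

```bash
python3 - <<'E'
from h import *
delta([.5935,.0685,.133],np.pi/2+.07)
E
```

```text
t 11.03 pos [0.5941 0.0686 0.1351] turn [-0.     0.009  0.001] shift [ 0.016 -0.001  0.053] q [-0.02  0.41 -0.1   1.06  0.   -0.09] F [-0.1 -0.2  0.6] w 0.0855
```

carry_out(
  targets=[0, 0, 0, 0, 0, 0.04, 0, 0, 0, 0, 0, 0, 0.04, 0.5, 0, 0, 0, 0, 0, 0.04, 1, 0, 0, 0, 0, 0, 0.04, 1, 0, 0, 0, 0, 0, 0.04, 1],
  grip_force=40,
)

```text
time_s: 11.65
ee_pos: [0.5943, 0.0686, 0.1328]
orientation: [-0.11, 3.139, -0.0]
force: [0.0, 0.9, 2.3]
grip_width: 0.039
grasp_force: 40.4
```

carry_out(
  targets=[0, 0, 0.5, 0, 0, 0, 1, 0, 0, 1, 0, 0, 0, 1, 0, 0, 1.5, 0, 0, 0, 1, 0, 0, 1.5, 0, 0, 0, 1, 0, 0, 1.5, 0, 0, 0, 1],
)

```text
time_s: 12.28
ee_pos: [0.5945, 0.0693, 0.1328]
orientation: [0.216, 3.133, 0.002]
force: [1.6, 4.8, 3.9]
grip_width: 0.0393
grasp_force: 40.7
```

```bash
python3 - <<'E'
from h import *
delta([.5935,.0685,.133],np.pi/2+.07);print(ctrl.observe()['ft_torque'])
E
```

```text
t 12.28 pos [0.5945 0.0693 0.1328] turn [ 0.01   0.01  -1.487] shift [ 0.023 -0.023 -0.004] q [-0.02  0.41 -0.1   1.06  0.    0.12] F [1.6 4.8 3.9] w 0.0393
[ 0.88646855 -0.26246196  0.03996679]
```

carry_out(
  targets=[0, 0, 0.4, 0, 0, 0, 1, 0, 0, 0.8, 0, 0, 0, 1, 0, 0, 1.2, 0, 0, 0, 1, 0, 0, 1.2, 0, 0, 0, 1, 0, 0, 1.2, 0, 0, 0, 1],
)

```text
time_s: 12.9
ee_pos: [0.5949, 0.0708, 0.133]
orientation: [0.474, 3.104, 0.007]
force: [2.0, 7.3, 2.4]
grip_width: 0.0388
grasp_force: 40.9
```

```bash
python3 - <<'E'
from h import *
delta([.5935,.0685,.133],np.pi/2+.07);print(ctrl.observe()['ft_torque'])
E
```

```text
t 12.9 pos [0.5949 0.0708 0.133 ] turn [ 0.033  0.013 -2.672] shift [ 0.015 -0.064 -0.001] q [-0.02  0.41 -0.1   1.05  0.    0.29] F [2.  7.3 2.4] w 0.0388
[ 1.90865595 -0.49517836  0.55336574]
```

Torque climbs to 0.55 N m at about 21°, so that is the stop. I turn the other way.

carry_out(
  targets=[0, 0, -1, 0, 0, 0, 1, 0, 0, -2, 0, 0, 0, 1, 0, 0, -3, 0, 0, 0, 1, 0, 0, -4, 0, 0, 0, 1, 0, 0, -5, 0, 0, 0, 1],
)

```text
time_s: 13.52
ee_pos: [0.5942, 0.068, 0.1328]
orientation: [-0.618, 3.08, -0.002]
force: [0.6, 0.4, 4.8]
grip_width: 0.0387
grasp_force: 40.9
```

```bash
python3 - <<'E'
from h import *
delta([.5943,.0686,.133],np.pi/2+.07);print(ctrl.observe()['ft_torque'])
E
```

```text
t 13.53 pos [0.5942 0.068  0.1328] turn [-0.009  0.003  2.336] shift [-0.008  0.013 -0.006] q [-0.02  0.41 -0.1   1.06 -0.   -0.42] F [0.6 0.4 4.8] w 0.0387
[ 0.11615937 -0.04127687 -0.05108714]
```

carry_out(
  targets=[0, 0, -1, 0, 0, 0, 1, 0, 0, -2, 0, 0, 0, 1, 0, 0, -3, 0, 0, 0, 1, 0, 0, -3.5, 0, 0, 0, 1, 0, 0, -3.5, 0, 0, 0, 1],
)

```text
time_s: 14.15
ee_pos: [0.5942, 0.068, 0.1328]
orientation: [-1.337, 2.843, -0.002]
force: [-0.3, -1.1, 3.3]
grip_width: 0.0387
grasp_force: 41.0
```

```bash
python3 - <<'E'
from h import *
delta([.5943,.0686,.133],np.pi/2+.07);print(ctrl.observe()['ft_torque'])
E
```

```text
t 14.15 pos [0.5942 0.068  0.1328] turn [-0.01  -0.     5.796] shift [-0.015  0.008 -0.005] q [-0.02  0.41 -0.1   1.06 -0.   -0.9 ] F [-0.3 -1.1  3.3] w 0.0387
[-0.16389765  0.06184716 -0.05348335]
```

carry_out(
  targets=[0, 0, -1, 0, 0, 0, 1, 0, 0, -2, 0, 0, 0, 1, 0, 0, -2.7, 0, 0, 0, 1, 0, 0, -2.7, 0, 0, 0, 1, 0, 0, -2.7, 0, 0, 0, 1],
)

```text
time_s: 14.78
ee_pos: [0.5942, 0.0682, 0.1328]
orientation: [-1.844, 2.543, -0.002]
force: [0.1, -0.0, 4.5]
grip_width: 0.039
grasp_force: 41.0
```

```bash
python3 - <<'E'
from h import *
delta([.5943,.0686,.133],np.pi/2+.07);print(ctrl.observe()['ft_torque'])
E
```

```text
t 14.78 pos [0.5942 0.0682 0.1328] turn [-8.000e-03  1.000e-03  8.488e+00] shift [-0.009  0.002 -0.005] q [-0.02  0.41 -0.1   1.06 -0.   -1.27] F [ 0.1 -0.   4.5] w 0.039
[-0.03056128 -0.04435744 -0.00222805]
```

carry_out(
  targets=[0, 0, 0, 0, 0, -0.05, 1, 0, 0, 0, 0, 0, -0.1, 1, 0, 0, 0, 0, 0, -0.2, 1, 0, 0, 0, 0, 0, -0.3, 1, 0, 0, 0, 0, 0, -0.3, 1],
)

```text
time_s: 15.4
ee_pos: [0.5939, 0.0686, 0.1449]
orientation: [-1.847, 2.541, -0.0]
force: [2.0, 0.2, -1.1]
grip_width: 0.0388
grasp_force: 40.9
```

carry_out(
  targets=[0, 0, 0, 0, 0, -0.3, 1, 0, 0, 0, 0, 0, -0.6, 1, 0, 0, 0, 0, 0, -0.9, 1, 0, 0, 0, 0, 0, -1.2, 1, 0, 0, 0, 0, 0, -1.5, 1],
)

```text
time_s: 16.02
ee_pos: [0.594, 0.0686, 0.2054]
orientation: [-1.847, 2.541, -0.0]
force: [0.0, -0.3, -1.0]
grip_width: 0.0388
grasp_force: 41.4
```

carry_out(
  targets=[0, 0, 0, 0, 0, -0.3, 1, 0, 0, 0, 0, 0, -0.55, 1, 0, 0, 0, 0, 0, -0.7, 1, 0, 0, 0, 0, 0, -0.7, 1, 0, 0, 0, 0, 0, -0.7, 1],
)

```text
time_s: 16.65
ee_pos: [0.5937, 0.0686, 0.2319]
orientation: [1.847, -2.541, -0.001]
force: [-0.1, 0.2, -1.2]
grip_width: 0.0389
grasp_force: 41.4
```

```bash
python3 - <<'E'
from h import *
delta([.5942,.0686,.233],np.pi/2+.07)
a=grab("side")[0];b=grab("top")[0]
cv2.imwrite("pics/e.png",np.hstack([cv2.resize(a[120:270,220:370],(400,400)),cv2.resize(b[130:280,210:360],(400,400))])[...,::-1])
E
```

```text
t 16.65 pos [0.5937 0.0686 0.2319] turn [ 4.000e-03 -4.000e-03  8.501e+00] shift [-0.004 -0.011 -0.027] q [-0.02  0.36  0.07  1.28  0.   -1.28] F [-0.1  0.2 -1.2] w 0.0389
```

View pics/e.png

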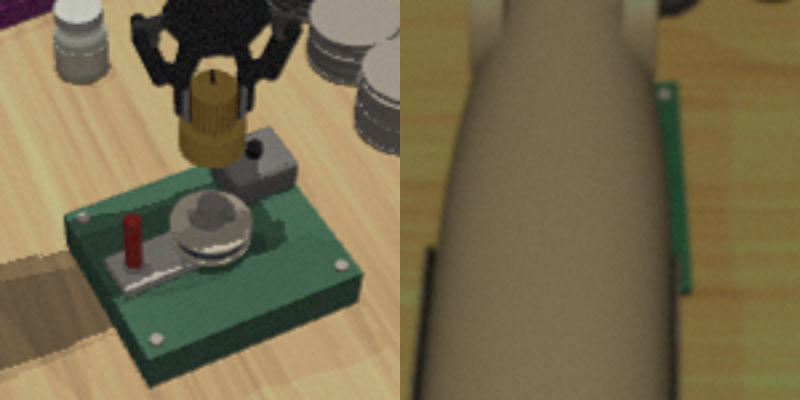

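The left crop shows the cap upright in the gripper at (212,115), clear of the bare neck at (210,215). The pin is still home and upright at (132,240). I let the arm settle, then hand in.

carry_out(
  targets=[0, 0, 0, 0, 0, 0, 1, 0, 0, 0, 0, 0, 0, 1, 0, 0, 0, 0, 0, 0, 1, 0, 0, 0, 0, 0, 0, 1, 0, 0, 0, 0, 0, 0, 1],
)

```text
time_s: 17.38
ee_pos: [0.594, 0.0686, 0.2324]
orientation: [-1.847, 2.541, 0.0]
force: [0.3, -0.3, -1.5]
grip_width: 0.0387
grasp_force: 41.4
```

```bash
python3 -c "
from cell import ctrl
print(ctrl.finish_job())"
```

```text
the job is handed in; nothing more can be done
None
```

The pin is fully home in the tongue, and the cap (it loosened counter-clockwise from above) is off and held upright and still about 10 cm above its seat; I handed the job in at 17.4 s.

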